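# Balance the centrifuge rotor

## Task

The six-place rotor has been loaded out of balance: no tube faces its like. Rearrange the load so that each of the three kinds (50 ml tubes, 15 ml tubes in adaptors, small vials in tall adaptors) has its two twins directly opposite each other across the hub, all six standing fully down in the rotor's wells; the free rack wells may serve for parking on the way. Keep everything you carry upright, and leave the rack's own tube and the petri dish where they are.

Things in the scene. Friction and masses are not known exactly. Their poses are not given: they have to be found in the camera images.
- rotor: Swing-out centrifuge rotor on a stand, 210 mm across; fixed, cannot turn. Origin: on its axis at bench level. Six equal round wells, 80 mm from the axis, at 0, 60, .. 300 degrees from its x axis. A well: rim 70 mm above the bench, 48 mm wide inside, funnel down to 33 mm wide at 48 mm, straight on to its floor 12 mm above the bench. Hub top 72 mm. At the start every well is full.
- rack: White rack, 54 x 150 x 66 mm, fixed. Origin: centre of its underside; three round wells in a row at y = -46, 0, +46 mm: mouth 66 mm above the bench, 44 mm wide, funnel down to 33 mm wide at 44 mm, floor 8 mm above the bench. The well at y = -46 mm holds a tube that stays; the others are free.
- rack_tube: Bystander: 50 ml blue-capped tube that stands in the rack, 112 mm tall, 34 mm across; not part of the rotor's load. Origin: centre of its foot.
- dish: Bystander: covered petri dish with a brown label, 91 mm across, 17 mm high, lying on the bench. Origin: centre of its underside.
- wide_1: 50 ml screw-cap tube, 112 mm tall, body 29 mm across, on top a ribbed blue cap 34 mm across (top 16 mm; between the fingers it is 29 mm wide). Origin: centre of its foot; z up along its axis; round. About 60 g. Twin: wide_2.
- wide_2: 50 ml screw-cap tube, 112 mm tall, body 29 mm across, on top a ribbed blue cap 34 mm across (top 16 mm; between the fingers it is 29 mm wide). Origin: centre of its foot; z up along its axis; round. About 60 g. Twin: wide_1.
- narrow_1: 15 ml tube fixed in a white adaptor sleeve, moved as one piece, 121 mm tall. Sleeve 29 mm across up to 64 mm (top rim 33 mm across); above it the narrow clear tube, 17 mm across, with a blue cap 21 mm across from 109 to 121 mm: grip there. Origin: centre of the sleeve's foot; z up along its axis; round. About 55 g. Twin: narrow_2.
- narrow_2: 15 ml tube fixed in a white adaptor sleeve, moved as one piece, 121 mm tall. Sleeve 29 mm across up to 64 mm (top rim 33 mm across); above it the narrow clear tube, 17 mm across, with a blue cap 21 mm across from 109 to 121 mm: grip there. Origin: centre of the sleeve's foot; z up along its axis; round. About 55 g. Twin: narrow_1.
- small_1: Small vial fixed in a tall white adaptor sleeve, moved as one piece, 110 mm tall. Sleeve 29 mm across; its ribbed collar, 33 mm across, 69 to 95 mm above the foot: grip there. Only the vial's cap end, 14 mm across, stands out of the collar, up to 110 mm. Origin: centre of the sleeve's foot; z up along its axis; round. About 55 g. Twin: small_2.
- small_2: Small vial fixed in a tall white adaptor sleeve, moved as one piece, 110 mm tall. Sleeve 29 mm across; its ribbed collar, 33 mm across, 69 to 95 mm above the foot: grip there. Only the vial's cap end, 14 mm across, stands out of the collar, up to 110 mm. Origin: centre of the sleeve's foot; z up along its axis; round. About 55 g. Twin: small_1.

How it is judged:
By the outcome, as a careful person would: the job done as asked, in the order asked, and still so for the second after the job is handed in, with the robot touching nothing.
It also fails if it takes over 96 s, if anything falls off the work surface, if the arm or the gripper's body presses on something with over 40 N, if the wrist force passes 120 N, or if a joint passes its speed limit or range.

## Robot

A 6-joint arm with a two-finger parallel gripper is mounted at the origin on a cart in front of the work surface, level with it; the furniture and walls round the work are solid. World frame = base frame: x ahead of the robot, y to its left, z up, the work surface at z = 0. Lengths are in m, angles in rad, forces in N, time in s.
With the tool pointing down it reaches from about 0.325 to 0.775 m from the base axis. Payload 5.5 kg.
Tool frame: the origin (TCP) lies at the very end of the fingers, on their centre line; the grasp point (between the pads) lies behind it (ctrl.pinch_z is the z of the grasp point in the tool frame, in m); z points along the fingers, y is the line along which they close (so a half turn about z gives the same grasp; the last joint's range is limited). The gripper opens to 88 mm and grips with 3 to 60 N. Pads are 20 mm wide; open, the fingers measure 115 mm over their backs; the gripper's body (75 mm by 178 mm) begins 61 mm behind the grasp point.
Start: joints at [1.219, 0.091, 1.231, -0, 1.82, -0.057], TCP at [0.174, 0.574, 0.223] pointing down, gripper open.
Joint ranges: [-2.87, 2.87], [-0.86, 2.18], [0.17, 2.46], [-1.51, 4.65], [0.06, 2.69], [-2.65, 2.65]. Speed limits (rad/s): [2.57, 2.57, 3.01, 3.14, 3.14, 3.14].

## Interface

Orientations are given as a 3x3 rotation matrix whose columns are the frame's x, y, z axes.
In Python, from plant import ctrl gives the robot as it stands.
- The arm moves only by the shell command python3 -m pendant 'ROWS' [OPENING] [FORCE]. ROWS is a JSON object of lists of equal length, an entry for each row: "slide": the shift along the world's x, y, z scaled (see below), a list of three; "roll": the turn about the world's z scaled (see below). A call has 1 to 10 rows; each row is the pose to reach, as a shift and turn from the pose commanded when the call began; what a row does not reach only later rows make up. The controller multiplies each number of a shift by 80 mm and each number of a turn by 45 degrees. A row lasts 1/12 s, in which the tool goes at most 41.7 mm and 7.16 degrees, less where a joint would pass 70% of its speed; a pose out of reach is approached as far as the arm can. A call with a number of a shift or a turn outside -1 to 1 is refused whole. A call with a gripper value outside its range is refused whole. OPENING is the opening, from 0 (shut) to 1 (fully open), set as the call begins (- or left out, the last holds). The fingers move at their own pace and stop on an object; FORCE is the grip in N (left out, the last holds). Time passes only in rows, so rows that repeat a pose let the fingers close. It gives the time, the measured TCP pose, the force, the opening and the grip force at its end, in the units of the state.
- ctrl.get_state(): the state, without advancing time (a new reading comes with each control period).
- ctrl.grab_frame(name): name is "scene" or "top"; returns a dict with "image" (480x640x3 uint8, red, green, blue), "intrinsics" (3x3 intrinsics, pixels), "k1" (the pictures are not rectified: a ray, as slopes to the right and down, at radius r is drawn at 1 + k1 r^2 times it, then the intrinsics apply), "R" (3x3) and "t" (3): a world point X has camera coordinates R X + t. Camera axes: x right, y down, z forward; pixel columns grow to the right and rows downward; lengths in m; the calibration is good to about 2 mm. A picture is of the moment at which its call begins. There is no depth.
- ctrl.hand_in(): hands the job in; it is judged then, once.
The state is a dict: "time": time; "qpos": joint angles; "qd": joint speeds; "joint_efforts": joint torques, N m; "position": TCP position; "tool_rot": TCP orientation; "force": force on the tool from outside, world axes, zero at the start; "torque": the same for the moment, N m; "grip_width": opening from 0.0 (shut) to 1.0 (fully open); "gripper_force": force on a finger pad.
Only numpy, scipy, OpenCV 4.12 (cv2) and the standard library are available. Lean on these libraries where they do the work, as an engineer would, in place of code of your own. Each camera call takes 0.05 s, during which the arm holds its last target. There are 200 camera calls.

## Working session

There is one attempt and no reset: what is moved stays moved. The work goes in short steps, Python scripts to look and compute and a shell command to move; the robot and the scene stay as the last step left them, time stands still between calls to the robot, and variables do not carry over. Pictures are saved under pics/ and viewed, at most 14 in all, crops included, and the job is handed in when it is done.

```bash
mkdir -p pics; ls
python3 - <<'E'
from plant import ctrl
import cv2
print(ctrl.pinch_z); s=ctrl.get_state(); print(s['time'],s['position'],s['tool_rot'],s['grip_width'])
for n in("scene","top"):
    f=ctrl.grab_frame(n); cv2.imwrite(f"pics/{n}0.png",f["image"][:,:,::-1]); print(n,f["intrinsics"],f["k1"],f["R"],f["t"])
E
```

```text
pics
-0.0187
0.0 [0.17423208 0.57382818 0.22153777] [[-9.56854081e-01  2.90568052e-01 -6.88598460e-04]
 [ 2.90568839e-01  9.56852357e-01 -1.82118554e-03]
 [ 1.29708725e-04 -1.94269407e-03 -9.99998105e-01]] 1.0000939639112036
scene [[436.72814835   0.         313.95512228]
 [  0.         436.72814835 238.13234388]
 [  0.           0.           1.        ]] -0.005974167000562231 [[ 0.60474227 -0.79635837 -0.01000646]
 [-0.61724741 -0.46071444 -0.63776786]
 [ 0.50328165  0.39186164 -0.77016364]] [-0.40677573  0.37371751  0.60429117]
top [[565.75116229   0.         320.50392899]
 [  0.         565.75116229 238.60025568]
 [  0.           0.           1.        ]] -0.12343701277279708 [[-0.00887829 -0.99987251  0.01327195]
 [-0.99305562  0.00725915 -0.11742167]
 [ 0.11731036 -0.01422228 -0.99299346]] [-0.04715367  0.59822471  1.18209929]
```

View pics/scene0.png

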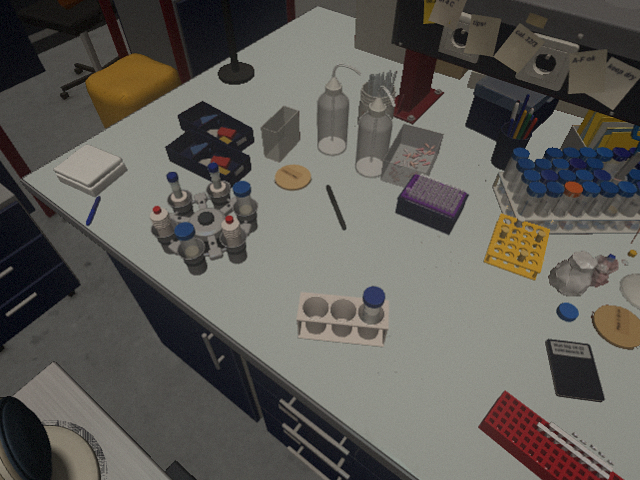

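View pics/top0.png

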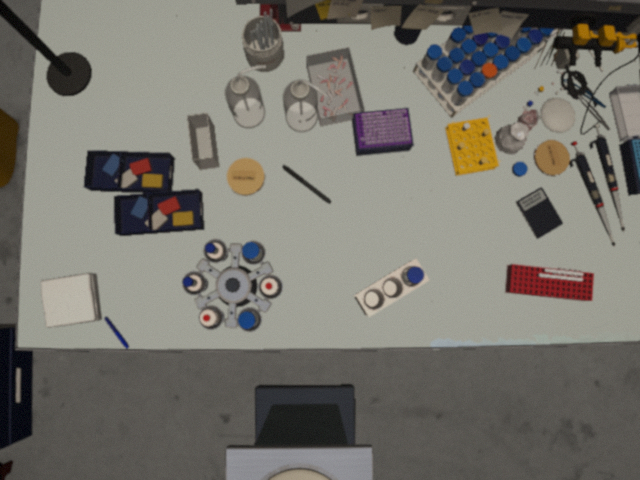

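The scene view shows the rotor near (207,220) and the rack near (342,318). In the top view, clockwise: wide (253,252), small/red (268,286), wide (249,320), small (210,318), narrow (190,283), narrow (215,250). The free rack wells are at (373,299) and (393,287), and the rack tube is at (415,273).

A 3-cycle with one parking move is enough.

```bash
cat > h.py <<'E'
import cv2,numpy as np
from plant import ctrl
def ray(f,u,v):
    K=f["intrinsics"];x,y=(u-K[0][2])/K[0][0],(v-K[1][2])/K[1][1]
    r=np.hypot(x,y);s=r
    for _ in range(20): s=r/(1+f["k1"]*s*s)
    k=s/r if r else 1
    R=np.array(f["R"]);t=np.array(f["t"])
    return -R.T@t, R.T@np.array([x*k,y*k,1])
def onz(f,u,v,z):
    c,d=ray(f,u,v);return (c+d*(z-c[2])/d[2])[:2]
def blobs(f,box,kind,amin=12):
    x0,y0,x1,y1=box;h=cv2.cvtColor(f["image"][y0:y1,x0:x1],cv2.COLOR_RGB2HSV)
    if kind=="blue": m=cv2.inRange(h,(100,110,50),(125,255,255))
    else: m=cv2.inRange(h,(0,110,80),(8,255,255))|cv2.inRange(h,(170,110,80),(180,255,255))
    n,_,st,c=cv2.connectedComponentsWithStats(m)
    return [(c[i][0]+x0,c[i][1]+y0,st[i][4]) for i in range(1,n) if st[i][4]>=amin]
def inter(f1,p1,f2,p2):
    c1,d1=ray(f1,*p1);c2,d2=ray(f2,*p2)
    s=np.linalg.lstsq(np.c_[d1,-d2],c2-c1,rcond=None)[0]
    a,b=c1+d1*s[0],c2+d2*s[1];return (a+b)/2,np.linalg.norm(a-b)
E
python3 - <<'E'
from h import *
np.set_printoptions(precision=4,suppress=True)
T=ctrl.grab_frame("top");S=ctrl.grab_frame("scene")
for n,f,b in(("top",T,(170,230,440,340)),("scene",S,(140,160,400,330))):
    for k in("blue","red"):
        for u,v,a in blobs(f,b,k):
            z=.117 if a>150 or k=="red" else .127
            if u>400 and n=="top" or u>300 and n=="scene": z=.113
            print(n,k,round(u,1),round(v,1),a,onz(f,u,v,z))
a=cv2.resize(T["image"][230:345,170:440],None,fx=2.9,fy=2.9,interpolation=cv2.INTER_CUBIC)
b=cv2.resize(S["image"][155:350,140:400],None,fx=2,fy=2,interpolation=cv2.INTER_CUBIC)
cv2.imwrite("pics/c1.png",a[:,:,::-1]);cv2.imwrite("pics/c2.png",b[:,:,::-1])
E
```

```text
top blue 209.7 247.6 62 [0.5705 0.17  ]
top blue 250.4 250.2 210 [0.5658 0.0899]
top blue 414.7 274.8 180 [ 0.5141 -0.2398]
top blue 187.4 281.4 66 [0.5037 0.2138]
top blue 246.3 319.9 228 [0.4273 0.0975]
top red 268.4 285.5 31 [0.4949 0.0536]
top red 206.1 317.5 34 [0.4322 0.1775]
scene blue 212.2 166.1 55 [0.5738 0.1763]
scene blue 171.4 175.0 51 [0.5078 0.2214]
scene blue 240.9 187.9 202 [0.5691 0.0959]
scene blue 183.6 230.3 250 [0.4298 0.1032]
scene blue 373.7 295.0 283 [ 0.5196 -0.2355]
scene red 220.6 162.0 76 [0.5999 0.1815]
scene red 156.1 209.1 40 [0.4345 0.1833]
scene red 228.6 218.7 42 [0.4975 0.0589]
```

View pics/c1.png

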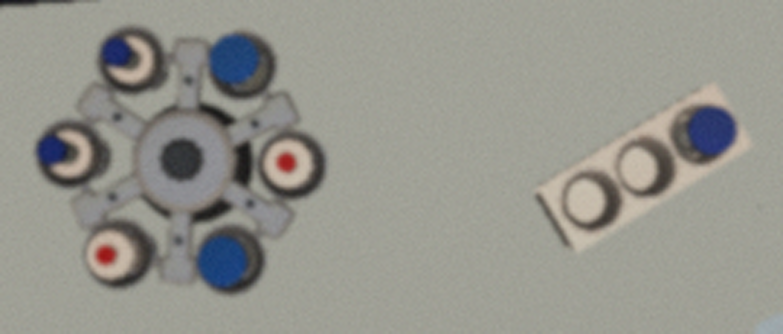

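View pics/c2.png

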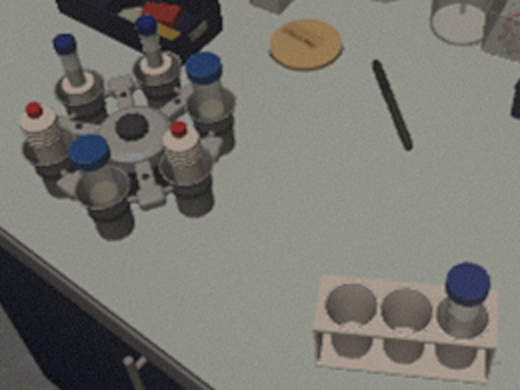

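Crops: the caps lie on a regular hexagon. The pair midpoints agree within 0.5 mm in each view; the two views differ by about 5 mm, so I average them to get the rotor centre (0.5005, 0.1368). The plan is: wide p0→rack, small p1→p0, narrow p5→p1, wide rack→p5. I'm moving above p0 now.

```bash
P='python3 -m pendant'
python3 -m pendant '{"slide":[[0.35,-0.43,0],[0.7,-0.86,0],[0.7,-0.86,0]],"roll":[0,0,0]}' 0.65 25
python3 -m pendant '{"slide":[[0.35,-0.43,0],[0.7,-0.86,0],[0.7,-0.86,0]],"roll":[0,0,0]}'>/dev/null
python3 -m pendant '{"slide":[[0.35,-0.43,0],[0.7,-0.86,0],[0.7,-0.86,0]],"roll":[0,0,0]}'>/dev/null
python3 -m pendant '{"slide":[[0.35,-0.43,0],[0.7,-0.86,0],[0.7,-0.86,0]],"roll":[0,0,0]}'>/dev/null
python3 -m pendant '{"slide":[[0.35,-0.43,0],[0.7,-0.86,0],[0.7,-0.86,0]],"roll":[0,0,0]}'>/dev/null
python3 -m pendant '{"slide":[[0.35,-0.43,0],[0.7,-0.86,0],[0.7,-0.86,0]],"roll":[0,0,0]}'>/dev/null
python3 -m pendant '{"slide":[[0.35,-0.43,0],[0.7,-0.86,0],[0.7,-0.86,0],[0.7,-0.86,0]],"roll":[0,0,0,0]}'
python3 - <<'E'
from h import *
np.set_printoptions(precision=4,suppress=True)
T=ctrl.grab_frame("top");S=ctrl.grab_frame("scene")
for n,u,v in(("left",373.4,299.3),("mid",391.7,287.2)): print(n,onz(T,u,v,.066))
for n,u,v in(("left",140+351/2,155+306/2),("mid",140+407/2,155+310/2)): print("S",n,onz(S,u,v,.066))
print(ctrl.get_state()['tool_rot'][:,1],ctrl.get_state()['qpos'])
cv2.imwrite("pics/c3.png",np.vstack([T["image"][200:360,140:460],S["image"][100:340,120:440]])[:,:,::-1].repeat(1,0))
E
```

```text
time: 0.45
position: [0.2333, 0.5019, 0.2226]
tool_rot: [[-0.956, 0.294, 0.002], [0.294, 0.956, -0.002], [-0.002, -0.002, -1.0]]
force: [-0.2, 0.1, -0.5]
grip_width: 0.813
gripper_force: 0.0
time: 2.03
position: [0.5669, 0.0923, 0.2216]
tool_rot: [[-0.956, 0.293, -0.002], [0.293, 0.956, 0.0], [0.002, -0.0, -1.0]]
force: [0.4, -0.2, -0.5]
grip_width: 0.65
gripper_force: 0.0
left [ 0.4663 -0.1604]
mid [ 0.491  -0.1992]
S left [ 0.468  -0.1595]
S mid [ 0.4928 -0.1989]
[0.2901 0.957  0.0007] [ 0.1049  0.0203  1.3044  0.0012  1.8177 -1.1713]
```

View pics/c3.png

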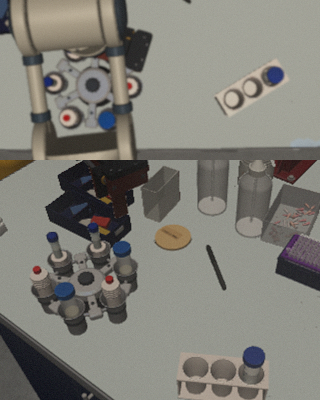

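Run:
```python
from h import *
T=ctrl.grab_frame("top");S=ctrl.grab_frame("scene");X=ctrl.get_state()['position']
for f in(T,S):
    print(cv2.projectPoints(np.array([X,X+[0,0,.1]]),cv2.Rodrigues(np.array(f["R"]))[0],np.array(f["t"]),np.array(f["intrinsics"]),np.array([f["k1"],0,0,0.]))[0].round(0).tolist())
cv2.imwrite("pics/s4.png",cv2.resize(S["image"][0:260,100:360],None,fx=2.2,fy=2.2)[:,:,::-1])
```

```text
[[[241.0, 245.0]], [[234.0, 238.0]]]
[[[232.0, 145.0]], [[222.0, 93.0]]]
```

View pics/s4.png

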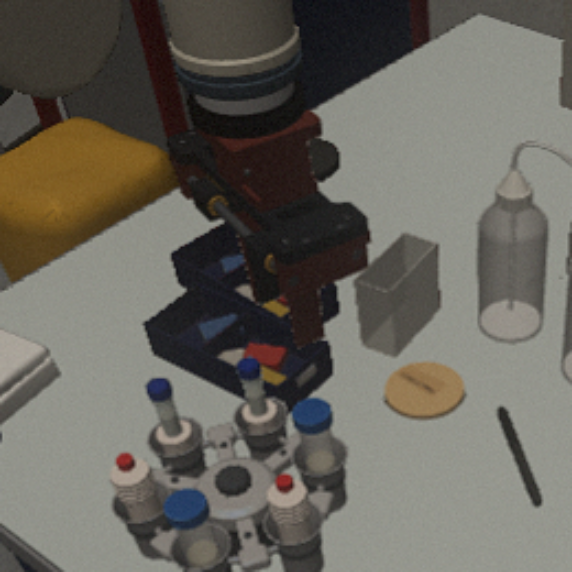

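The gripper is open above p0, with its near fingertip at about (238,155); the projected TCP at (232,145) agrees. Next I descend, grip and lift slightly.

```bash
python3 -m pendant '{"slide":[[0,0.01,-0.4],[0,0.01,-0.8],[0,0.01,-0.8]],"roll":[0,0,0]}' >/dev/null
python3 -m pendant '{"slide":[[0,0,-0.25],[0,0,-0.5],[0,0,-0.75],[0,0,-0.75]],"roll":[0,0,0,0]}'
python3 -m pendant '{"slide":[[0,0,0],[0,0,0],[0,0,0],[0,0,0],[0,0,0],[0,0,0]],"roll":[0,0,0,0,0,0]}' 0 25
python3 -m pendant '{"slide":[[0,0,0.1],[0,0,0.25],[0,0,0.5],[0,0,0.75],[0,0,1],[0,0,1]],"roll":[0,0,0,0,0,0]}'
python3 -m pendant '{"slide":[[0,0,0.3],[0,0,0.6],[0,0,0.9],[0,0,0.9]],"roll":[0,0,0,0]}'
```

```text
time: 2.82
position: [0.5642, 0.0943, 0.0959]
tool_rot: [[-0.957, 0.289, -0.005], [0.289, 0.957, -0.0], [0.005, -0.002, -1.0]]
force: [-0.4, -0.8, -1.0]
grip_width: 0.65
gripper_force: 0.0
time: 3.32
position: [0.567, 0.0932, 0.1002]
tool_rot: [[-0.957, 0.291, 0.002], [0.291, 0.957, -0.0], [-0.002, 0.001, -1.0]]
force: [-0.5, -0.7, 4.2]
grip_width: 0.317
gripper_force: 25.0
time: 3.82
position: [0.568, 0.0935, 0.1847]
tool_rot: [[-0.957, 0.291, 0.008], [0.291, 0.957, 0.001], [-0.008, 0.003, -1.0]]
force: [0.6, 0.3, 0.5]
grip_width: 0.319
gripper_force: 24.9
time: 4.15
position: [0.5675, 0.0935, 0.2559]
tool_rot: [[-0.957, 0.291, 0.008], [0.291, 0.957, 0.001], [-0.007, 0.003, -1.0]]
force: [0.7, -0.1, 1.2]
grip_width: 0.318
gripper_force: 24.9
```

```bash
python3 -m pendant '{"slide":[[-0.06,-0.16,0],[-0.18,-0.48,0],[-0.312,-0.792,0],[-0.312,-0.792,0]],"roll":[0,0,0,0]}' >/dev/null
python3 -m pendant '{"slide":[[-0.156,-0.396,0],[-0.312,-0.792,0],[-0.312,-0.792,0]],"roll":[0,0,0]}' >/dev/null
python3 -m pendant '{"slide":[[-0.156,-0.396,0],[-0.312,-0.792,0],[-0.312,-0.792,0]],"roll":[0,0,0]}' >/dev/null
python3 -m pendant '{"slide":[[-0.14,-0.35,0],[-0.26,-0.65,0],[-0.312,-0.792,0],[-0.312,-0.792,0],[-0.312,-0.792,0]],"roll":[0,0,0,0,0]}'
python3 -m pendant '{"slide":[[0,0,-0.3],[0,0,-0.6],[0,0,-0.8],[0,0,-0.8],[0,0,-0.8]],"roll":[0,0,0,0,0]}'
python3 - <<'E'
from h import *
T=ctrl.grab_frame("top");S=ctrl.grab_frame("scene")
cv2.imwrite("pics/s5.png",np.hstack([cv2.resize(S["image"][180:380,240:440],None,fx=2,fy=2),cv2.resize(T["image"][190:390,300:500],None,fx=2,fy=2)])[:,:,::-1])
E
```

```text
time: 5.4
position: [0.4666, -0.1597, 0.2498]
tool_rot: [[-0.957, 0.292, -0.001], [0.292, 0.957, 0.001], [0.001, 0.001, -1.0]]
force: [-0.3, -0.2, -0.9]
grip_width: 0.322
gripper_force: 24.9
time: 5.82
position: [0.4665, -0.1586, 0.1858]
tool_rot: [[-0.957, 0.289, -0.002], [0.289, 0.957, 0.001], [0.002, 0.001, -1.0]]
force: [-0.3, -0.1, -1.0]
grip_width: 0.322
gripper_force: 24.9
```

View pics/s5.png

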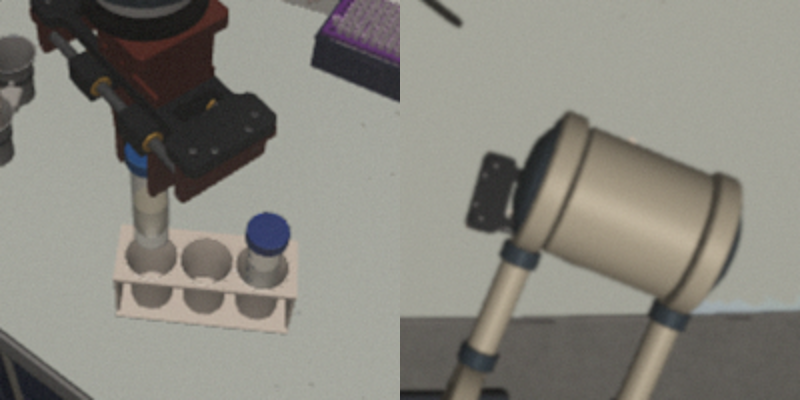

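The tube hangs upright over the left rack well: its foot is at about (150,240) in the crop and the mouth at (152,255). Lowering it now.

```bash
python3 -m pendant '{"slide":[[0,0,-0.2],[0,0,-0.4],[0,0,-0.6],[0,0,-0.8],[0,0,-0.8]],"roll":[0,0,0,0,0]}'
python3 -m pendant '{"slide":[[0,0,-0.1],[0,0,-0.2],[0,0,-0.3],[0,0,-0.3],[0,0,-0.3]],"roll":[0,0,0,0,0]}'
```

```text
time: 6.33
position: [0.4663, -0.1594, 0.1212]
tool_rot: [[-0.957, 0.29, -0.001], [0.29, 0.957, 0.001], [0.002, 0.001, -1.0]]
force: [0.9, 1.0, -1.7]
grip_width: 0.322
gripper_force: 24.9
time: 6.75
position: [0.4665, -0.1598, 0.0982]
tool_rot: [[-0.957, 0.29, -0.0], [0.29, 0.957, 0.001], [0.001, 0.001, -1.0]]
force: [2.1, 1.7, -1.9]
grip_width: 0.323
gripper_force: 24.9
```

```bash
python3 -m pendant '{"slide":[[0,0,-0.02],[0,0,-0.02],[0,0,-0.02],[0,0,-0.02],[0,0,0.1],[0,0,0.4],[0,0,0.83],[0,0,0.83],[0,0,0.83]],"roll":[0,0,0,0,0,0,0,0,0]}' 0.6
python3 -m pendant '{"slide":[[0.06,0.45,0],[0.124,0.903,0],[0.124,0.903,0]],"roll":[0,0,0]}' >/dev/null
python3 -m pendant '{"slide":[[0.06,0.45,0],[0.124,0.903,0],[0.124,0.903,0]],"roll":[0,0,0]}' >/dev/null
python3 -m pendant '{"slide":[[0.06,0.45,0],[0.124,0.903,0],[0.124,0.903,0],[0.124,0.903,0],[0.124,0.903,0]],"roll":[0,0,0,0,0]}'
python3 - <<'E'
from h import *
T=ctrl.grab_frame("top");S=ctrl.grab_frame("scene")
cv2.imwrite("pics/s6.png",cv2.resize(S["image"][100:360,130:430],None,fx=2,fy=2)[:,:,::-1])
E
```

```text
time: 7.5
position: [0.4677, -0.1607, 0.1686]
tool_rot: [[-0.957, 0.291, 0.005], [0.291, 0.957, -0.002], [-0.006, -0.001, -1.0]]
force: [-1.3, -0.5, -0.5]
grip_width: 0.597
gripper_force: 0.0
time: 8.42
position: [0.496, 0.0557, 0.1645]
tool_rot: [[-0.957, 0.29, -0.001], [0.29, 0.957, -0.001], [0.001, -0.001, -1.0]]
force: [-0.6, 0.8, -0.1]
grip_width: 0.598
gripper_force: 0.0
```

View pics/s6.png

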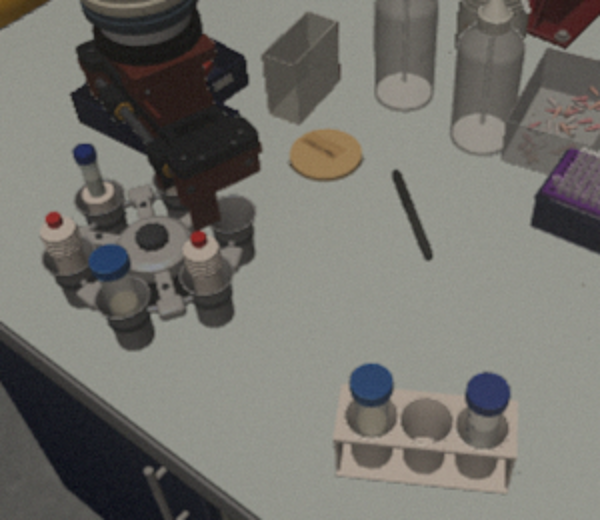

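The wide tube stands down in the left rack well at (371,385), p0 is empty at (237,215), and the gripper is above p1 (red cap at (199,238)). Next: descend, grip the collar, lift and carry it to p0.

```bash
python3 -m pendant '{"slide":[[0,0.015,-0.3],[0,0.015,-0.6],[0,0.015,-0.8],[0,0.015,-0.95],[0,0.015,-0.95]],"roll":[0,0,0,0,0]}'
python3 -m pendant '{"slide":[[0,0,-0.07],[0,0,-0.14],[0,0,-0.14]],"roll":[0,0,0]}'
python3 -m pendant '{"slide":[[0,0,0],[0,0,0],[0,0,0],[0,0,0],[0,0,0],[0,0,0]],"roll":[0,0,0,0,0,0]}' 0 25
python3 -m pendant '{"slide":[[0,0,0.1],[0,0,0.25],[0,0,0.5],[0,0,0.75],[0,0,1],[0,0,1]],"roll":[0,0,0,0,0,0]}'
python3 -m pendant '{"slide":[[0,0,0.3],[0,0,0.6],[0,0,0.8],[0,0,0.8]],"roll":[0,0,0,0]}'
```

```text
time: 8.93
position: [0.4947, 0.0566, 0.086]
tool_rot: [[-0.956, 0.292, -0.005], [0.292, 0.956, -0.0], [0.004, -0.002, -1.0]]
force: [-0.1, -1.0, 0.3]
grip_width: 0.602
gripper_force: 0.0
time: 9.18
position: [0.4963, 0.0576, 0.0777]
tool_rot: [[-0.957, 0.291, 0.0], [0.291, 0.957, -0.0], [-0.0, 0.0, -1.0]]
force: [0.3, 0.2, -0.7]
grip_width: 0.601
gripper_force: 0.0
time: 9.68
position: [0.4966, 0.058, 0.0784]
tool_rot: [[-0.957, 0.29, 0.001], [0.29, 0.957, 0.0], [-0.001, 0.001, -1.0]]
force: [0.2, -0.5, 3.0]
grip_width: 0.37
gripper_force: 25.0
time: 10.18
position: [0.4982, 0.0579, 0.1636]
tool_rot: [[-0.957, 0.291, 0.008], [0.291, 0.957, 0.0], [-0.008, 0.003, -1.0]]
force: [0.1, -0.5, -0.0]
grip_width: 0.37
gripper_force: 25.0
time: 10.52
position: [0.4974, 0.0579, 0.2255]
tool_rot: [[-0.957, 0.291, 0.006], [0.291, 0.957, 0.0], [-0.006, 0.002, -1.0]]
force: [1.0, 0.3, 0.6]
grip_width: 0.372
gripper_force: 25.0
```

```bash
python3 -m pendant '{"slide":[[0.2,0.1,0],[0.5,0.25,0],[0.75,0.38,0],[0.89,0.452,0],[0.89,0.452,0],[0.89,0.452,0],[0.89,0.452,0]],"roll":[0,0,0,0,0,0,0]}'
python3 -m pendant '{"slide":[[0,0,-0.25],[0,0,-0.5],[0,0,-0.75],[0,0,-1],[0,0,-1],[0,0,-1]],"roll":[0,0,0,0,0,0]}'
python3 -m pendant '{"slide":[[0,0,-0.2],[0,0,-0.4],[0,0,-0.6],[0,0,-0.75],[0,0,-0.75],[0,0,-0.75]],"roll":[0,0,0,0,0,0]}'
```

```text
time: 11.1
position: [0.5668, 0.0937, 0.2208]
tool_rot: [[-0.957, 0.291, -0.002], [0.291, 0.957, -0.0], [0.002, -0.001, -1.0]]
force: [0.1, 0.0, 0.1]
grip_width: 0.372
gripper_force: 25.0
time: 11.6
position: [0.5662, 0.0935, 0.141]
tool_rot: [[-0.957, 0.291, -0.002], [0.291, 0.957, -0.0], [0.002, -0.001, -1.0]]
force: [-0.6, 0.5, 0.4]
grip_width: 0.375
gripper_force: 25.0
time: 12.1
position: [0.5675, 0.0939, 0.0825]
tool_rot: [[-0.957, 0.291, 0.0], [0.291, 0.957, -0.0], [-0.0, 0.0, -1.0]]
force: [-0.3, -0.2, -0.4]
grip_width: 0.373
gripper_force: 25.0
```

```bash
python3 -m pendant '{"slide":[[0,0,-0.04],[0,0,-0.04],[0,0,-0.04]],"roll":[0,0,0]}'
python3 -m pendant '{"slide":[[0,0,0],[0,0,0],[0,0,0],[0,0,0],[0,0,0.2],[0,0,0.5],[0,0,0.8],[0,0,1],[0,0,1]],"roll":[0,0,0,0,0,0,0,0,0]}' 0.6
python3 -m pendant '{"slide":[[0,0.3,0.08],[0.03,0.6,0.08],[0.05,0.99,0.08],[0.05,0.99,0.08],[0.05,0.99,0.08]],"roll":[0,0,0,0,0]}'
python3 - <<'E'
from h import *
T=ctrl.grab_frame("top");S=ctrl.grab_frame("scene")
cv2.imwrite("pics/s7.png",cv2.resize(S["image"][90:290,130:330],None,fx=3,fy=3)[:,:,::-1])
E
```

```text
time: 12.35
position: [0.5679, 0.094, 0.0797]
tool_rot: [[-0.957, 0.291, 0.001], [0.291, 0.957, 0.0], [-0.001, 0.001, -1.0]]
force: [0.3, 0.2, -0.8]
grip_width: 0.371
gripper_force: 25.0
time: 13.1
position: [0.5692, 0.0942, 0.1635]
tool_rot: [[-0.957, 0.29, 0.007], [0.291, 0.957, 0.001], [-0.007, 0.003, -1.0]]
force: [-0.5, -0.5, 1.1]
grip_width: 0.6
gripper_force: 0.0
time: 13.52
position: [0.5709, 0.1743, 0.1633]
tool_rot: [[-0.958, 0.288, -0.002], [0.288, 0.958, -0.001], [0.002, -0.001, -1.0]]
force: [0.1, -1.2, 0.8]
grip_width: 0.6
gripper_force: 0.0
```

View pics/s7.png

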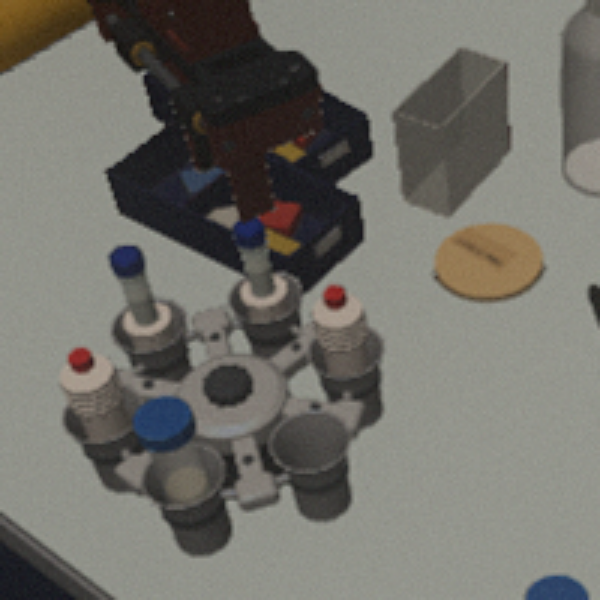

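The small vial is seated in p0 (335,297), p1 is empty (310,440), and the gripper is above the narrow tube in p5 (250,233). Next: grip that tube.

```bash
python3 -m pendant '{"slide":[[0,0,-0.3],[0,0,-0.5],[0,0,-0.69],[0,0,-0.69],[0,0,-0.69]],"roll":[0,0,0,0,0]}'
python3 -m pendant '{"slide":[[0,0,0],[0,0,0],[0,0,0],[0,0,0],[0,0,0],[0,0,0],[0,0,0]],"roll":[0,0,0,0,0,0,0]}' 0 25
python3 -m pendant '{"slide":[[0,0,0.1],[0,0,0.25],[0,0,0.5],[0,0,0.75],[0,0,1],[0,0,1]],"roll":[0,0,0,0,0,0]}'
python3 -m pendant '{"slide":[[0,0,0.3],[0,0,0.6],[0,0,0.8],[0,0,0.8],[0,0,0.8]],"roll":[0,0,0,0,0]}'
python3 - <<'E'
from h import *
T=ctrl.grab_frame("top");S=ctrl.grab_frame("scene")
cv2.imwrite("pics/s8.png",cv2.resize(S["image"][50:250,130:330],None,fx=2.5,fy=2.5)[:,:,::-1])
E
```

```text
time: 14.03
position: [0.5709, 0.172, 0.1088]
tool_rot: [[-0.956, 0.292, -0.002], [0.292, 0.956, -0.001], [0.002, -0.001, -1.0]]
force: [-0.2, 0.0, 0.4]
grip_width: 0.603
gripper_force: 0.0
time: 14.62
position: [0.5717, 0.1733, 0.1104]
tool_rot: [[-0.957, 0.29, 0.001], [0.29, 0.957, 0.0], [-0.001, 0.001, -1.0]]
force: [-0.8, -0.5, 3.3]
grip_width: 0.225
gripper_force: 25.0
time: 15.12
position: [0.5731, 0.1735, 0.1962]
tool_rot: [[-0.957, 0.291, 0.008], [0.291, 0.957, 0.002], [-0.007, 0.004, -1.0]]
force: [0.8, 0.4, 1.2]
grip_width: 0.223
gripper_force: 25.0
time: 15.53
position: [0.5718, 0.1733, 0.2541]
tool_rot: [[-0.957, 0.291, 0.001], [0.291, 0.957, 0.0], [-0.001, 0.001, -1.0]]
force: [0.5, 0.2, -1.6]
grip_width: 0.224
gripper_force: 25.0
```

View pics/s8.png

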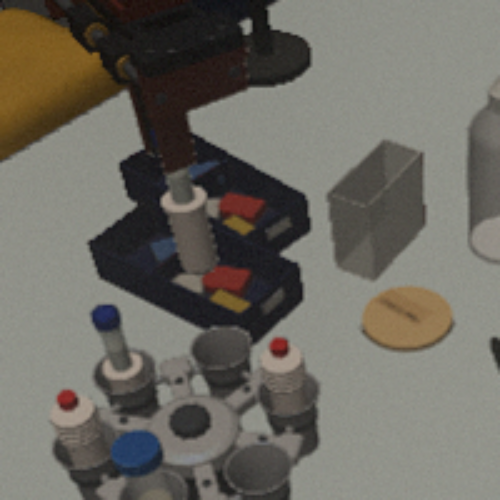

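The narrow tube hangs upright: its sleeve runs (178,190)→(202,265), parallel to its twin in p4. Carrying it to p1.

```bash
python3 -m pendant '{"slide":[[-0.1,-0.15,0],[-0.3,-0.45,0],[-0.473,-0.725,0],[-0.473,-0.725,0]],"roll":[0,0,0,0]}' >/dev/null
python3 -m pendant '{"slide":[[-0.2,-0.3,0],[-0.38,-0.58,0],[-0.473,-0.725,0],[-0.473,-0.725,0],[-0.473,-0.725,0]],"roll":[0,0,0,0,0]}'
python3 -m pendant '{"slide":[[0,0,-0.25],[0,0,-0.5],[0,0,-0.75],[0,0,-1],[0,0,-1],[0,0,-1]],"roll":[0,0,0,0,0,0]}'
python3 -m pendant '{"slide":[[0,0,-0.2],[0,0,-0.4],[0,0,-0.6],[0,0,-0.77],[0,0,-0.77],[0,0,-0.77]],"roll":[0,0,0,0,0,0]}'
```

```text
time: 16.38
position: [0.4959, 0.0573, 0.2532]
tool_rot: [[-0.957, 0.292, -0.0], [0.292, 0.957, 0.001], [0.0, 0.001, -1.0]]
force: [-0.4, 0.1, -0.4]
grip_width: 0.219
gripper_force: 25.0
time: 16.88
position: [0.4955, 0.0581, 0.1724]
tool_rot: [[-0.957, 0.29, -0.003], [0.29, 0.957, 0.0], [0.003, -0.001, -1.0]]
force: [0.4, 0.2, -0.7]
grip_width: 0.222
gripper_force: 25.0
time: 17.38
position: [0.4961, 0.0575, 0.1128]
tool_rot: [[-0.957, 0.29, 0.0], [0.29, 0.957, 0.0], [-0.0, 0.0, -1.0]]
force: [0.2, -0.6, 0.2]
grip_width: 0.223
gripper_force: 25.0
```

```bash
python3 -m pendant '{"slide":[[0,0,-0.03],[0,0,-0.03],[0,0,-0.03]],"roll":[0,0,0]}'
python3 -m pendant '{"slide":[[0,0,0],[0,0,0],[0,0,0],[0,0,0],[0,0,0],[0,0,0.2],[0,0,0.5],[0,0,0.75],[0,0,0.75]],"roll":[0,0,0,0,0,0,0,0,0]}' 0.6
python3 -m pendant '{"slide":[[-0.06,-0.45,0],[-0.124,-0.903,0],[-0.124,-0.903,0]],"roll":[0,0,0]}' >/dev/null
python3 -m pendant '{"slide":[[-0.06,-0.45,0],[-0.124,-0.903,0],[-0.124,-0.903,0]],"roll":[0,0,0]}' >/dev/null
python3 -m pendant '{"slide":[[-0.06,-0.45,0],[-0.124,-0.903,0],[-0.124,-0.903,0],[-0.124,-0.903,0],[-0.124,-0.903,0]],"roll":[0,0,0,0,0]}'
python3 - <<'E'
from h import *
T=ctrl.grab_frame("top");S=ctrl.grab_frame("scene")
cv2.imwrite("pics/s9.png",cv2.resize(S["image"][130:380,130:430],None,fx=2,fy=2)[:,:,::-1])
E
```

```text
time: 17.63
position: [0.4961, 0.0572, 0.1107]
tool_rot: [[-0.957, 0.291, 0.001], [0.291, 0.957, 0.0], [-0.001, 0.0, -1.0]]
force: [0.6, 0.9, -1.1]
grip_width: 0.227
gripper_force: 25.0
time: 18.38
position: [0.4974, 0.0572, 0.1747]
tool_rot: [[-0.957, 0.291, 0.007], [0.291, 0.957, 0.0], [-0.007, 0.002, -1.0]]
force: [0.8, -0.4, 0.5]
grip_width: 0.606
gripper_force: 0.0
time: 19.3
position: [0.4661, -0.1587, 0.1692]
tool_rot: [[-0.957, 0.291, -0.001], [0.291, 0.957, 0.001], [0.001, 0.001, -1.0]]
force: [-0.3, 1.2, 0.8]
grip_width: 0.599
gripper_force: 0.0
```

View pics/s9.png

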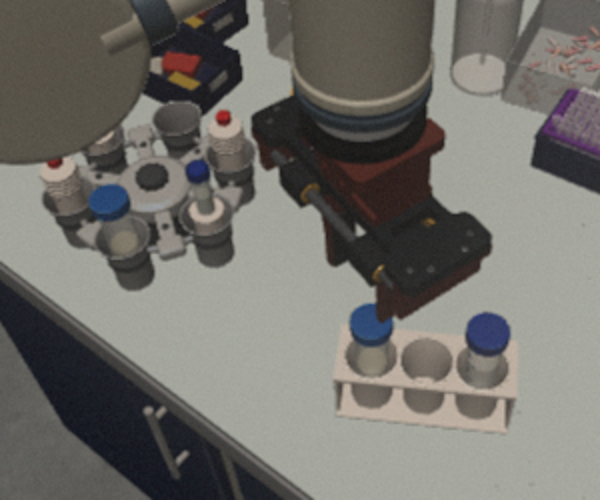

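The narrow tube is seated in p1 (200,170) and p5 is empty (178,120). The gripper is above the parked wide tube at (371,325). Next: pick it up and take it to p5.

```bash
python3 -m pendant '{"slide":[[0,-0.01,-0.35],[0,-0.01,-0.65],[0,-0.01,-0.9],[0,-0.01,-0.9],[0,-0.01,-0.9]],"roll":[0,0,0,0,0]}'
python3 -m pendant '{"slide":[[0,0,0],[0,0,0],[0,0,0],[0,0,0],[0,0,0],[0,0,0]],"roll":[0,0,0,0,0,0]}' 0 25
python3 -m pendant '{"slide":[[0,0,0.1],[0,0,0.25],[0,0,0.5],[0,0,0.75],[0,0,1],[0,0,1]],"roll":[0,0,0,0,0,0]}'
python3 -m pendant '{"slide":[[0,0,0.3],[0,0,0.6],[0,0,0.95],[0,0,0.95],[0,0,0.95]],"roll":[0,0,0,0,0]}'
python3 -m pendant '{"slide":[[0.06,0.16,0],[0.15,0.48,0],[0.263,0.832,0],[0.263,0.832,0]],"roll":[0,0,0,0]}' >/dev/null
python3 -m pendant '{"slide":[[0.13,0.416,0],[0.263,0.832,0],[0.263,0.832,0]],"roll":[0,0,0]}' >/dev/null
python3 -m pendant '{"slide":[[0.13,0.416,0],[0.263,0.832,0],[0.263,0.832,0]],"roll":[0,0,0]}' >/dev/null
python3 -m pendant '{"slide":[[0.13,0.416,0],[0.263,0.832,0],[0.263,0.832,0]],"roll":[0,0,0]}' >/dev/null
python3 -m pendant '{"slide":[[0.12,0.38,0],[0.22,0.68,0],[0.263,0.832,0],[0.263,0.832,0],[0.263,0.832,0]],"roll":[0,0,0,0,0]}'
python3 - <<'E'
from h import *
T=ctrl.grab_frame("top");S=ctrl.grab_frame("scene")
cv2.imwrite("pics/s10.png",cv2.resize(S["image"][50:250,130:330],None,fx=2.5,fy=2.5)[:,:,::-1])
E
```

```text
time: 19.82
position: [0.4656, -0.159, 0.0971]
tool_rot: [[-0.957, 0.289, -0.002], [0.289, 0.957, 0.001], [0.002, 0.0, -1.0]]
force: [0.2, 0.2, 0.1]
grip_width: 0.6
gripper_force: 0.0
time: 20.32
position: [0.4666, -0.1605, 0.0991]
tool_rot: [[-0.957, 0.291, 0.002], [0.291, 0.957, -0.001], [-0.002, -0.0, -1.0]]
force: [-0.5, 0.8, 5.1]
grip_width: 0.319
gripper_force: 25.0
time: 20.82
position: [0.4674, -0.1611, 0.1833]
tool_rot: [[-0.957, 0.291, 0.007], [0.291, 0.957, -0.003], [-0.007, -0.001, -1.0]]
force: [0.7, 0.7, -0.9]
grip_width: 0.318
gripper_force: 25.0
time: 21.23
position: [0.4665, -0.1606, 0.255]
tool_rot: [[-0.957, 0.291, 0.002], [0.291, 0.957, -0.001], [-0.003, -0.0, -1.0]]
force: [0.3, 0.8, -1.7]
grip_width: 0.315
gripper_force: 25.0
time: 22.73
position: [0.571, 0.1714, 0.2528]
tool_rot: [[-0.957, 0.29, -0.002], [0.29, 0.957, -0.001], [0.001, -0.002, -1.0]]
force: [-0.2, -0.4, -0.1]
grip_width: 0.321
gripper_force: 25.0
```

View pics/s10.png

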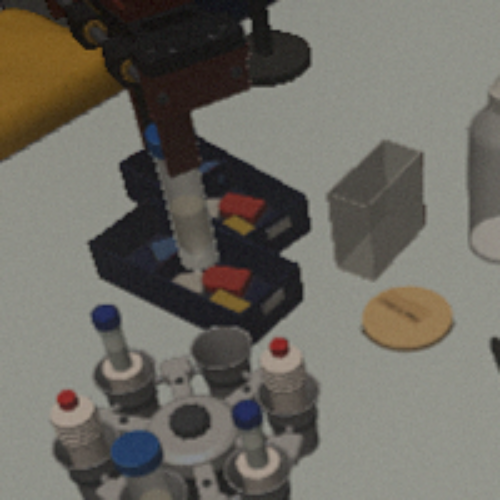

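The wide tube is upright above the empty p5 well (foot at about (200,262), well at (222,345)). Lowering it.

```bash
python3 -m pendant '{"slide":[[0.01,0.02,-0.25],[0.01,0.02,-0.5],[0.01,0.02,-0.75],[0.01,0.02,-1],[0.01,0.02,-1],[0.01,0.02,-1]],"roll":[0,0,0,0,0,0]}'
python3 -m pendant '{"slide":[[0,0,-0.2],[0,0,-0.4],[0,0,-0.6],[0,0,-0.8],[0,0,-0.86],[0,0,-0.86],[0,0,-0.86]],"roll":[0,0,0,0,0,0,0]}'
```

```text
time: 23.33
position: [0.5713, 0.1727, 0.1731]
tool_rot: [[-0.956, 0.292, -0.002], [0.292, 0.956, -0.001], [0.002, -0.001, -1.0]]
force: [0.5, 0.4, 0.2]
grip_width: 0.316
gripper_force: 25.0
time: 23.92
position: [0.5724, 0.1734, 0.1064]
tool_rot: [[-0.957, 0.291, 0.001], [0.291, 0.957, -0.001], [-0.001, -0.0, -1.0]]
force: [-0.5, -2.6, -2.4]
grip_width: 0.322
gripper_force: 25.0
```

```bash
python3 -m pendant '{"slide":[[0,0,-0.04],[0,0,-0.04],[0,0,-0.04]],"roll":[0,0,0]}'
python3 -m pendant '{"slide":[[0,0,0],[0,0,0],[0,0,0],[0,0,0],[0,0,0],[0,0,0.25],[0,0,0.55],[0,0,0.9],[0,0,0.9]],"roll":[0,0,0,0,0,0,0,0,0]}' 0.6
python3 -m pendant '{"slide":[[0,0,0.4],[0,0.4,0.6],[0,0.8,0.6],[0,0.8,0.6]],"roll":[0,0,0,0]}' >/dev/null
python3 -m pendant '{"slide":[[0,0.4,0],[0,0.8,0],[0,0.8,0],[0,0.8,0]],"roll":[0,0,0,0]}'
python3 - <<'E'
from h import *
np.set_printoptions(precision=4,suppress=True)
T=ctrl.grab_frame("top");S=ctrl.grab_frame("scene")
for k in("blue","red"):
    for u,v,a in blobs(S,(140,160,400,330),k): print(k,round(u,1),round(v,1),a)
cv2.imwrite("pics/s11.png",cv2.resize(S["image"][110:350,130:430],None,fx=2.5,fy=2.5)[:,:,::-1])
E
```

```text
time: 24.17
position: [0.5725, 0.1735, 0.1032]
tool_rot: [[-0.957, 0.291, 0.002], [0.291, 0.957, -0.001], [-0.002, -0.0, -1.0]]
force: [-1.7, -6.1, 3.7]
grip_width: 0.32
gripper_force: 25.0
time: 24.92
position: [0.574, 0.1748, 0.1806]
tool_rot: [[-0.957, 0.29, 0.009], [0.29, 0.957, 0.003], [-0.008, 0.005, -1.0]]
force: [1.2, -0.1, 1.4]
grip_width: 0.603
gripper_force: 0.0
time: 25.58
position: [0.5715, 0.3031, 0.2202]
tool_rot: [[-0.958, 0.288, -0.002], [0.288, 0.958, -0.001], [0.002, -0.001, -1.0]]
force: [-0.7, -0.4, 0.9]
grip_width: 0.597
gripper_force: 0.0
blue 212.6 170.2 186
blue 171.3 175.1 52
blue 227.9 214.4 76
blue 183.7 230.4 247
blue 373.9 295.1 282
red 219.9 161.9 81
red 241.0 187.6 33
red 156.0 209.1 40
```

View pics/s11.png

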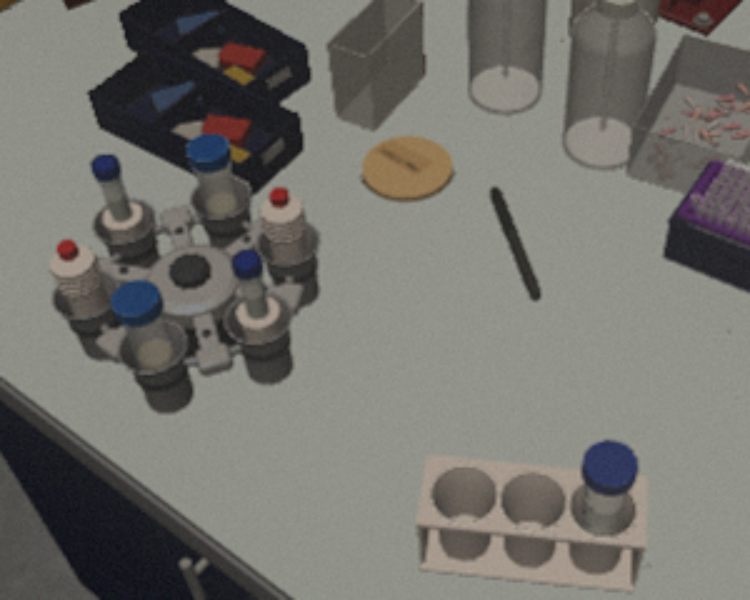

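Run:
```python
from h import *
S=ctrl.grab_frame("scene")
for u,v,z,e in((212.6,170.2,.117,(.5736,.1761)),(227.9,214.4,.127,(.4975,.0589)),(241,187.6,.117,(.5691,.0959))):
    print((1000*(onz(S,u,v,z)-e)).round(1))
```

```text
[-1.1  0.5]
[1.1 0.6]
[0.7 0.6]
```

All three moved pieces are within about 1 mm of where a fully seated one would appear, and each kind faces its twin. Handing in.

```bash
python3 -c "
from plant import ctrl
print(ctrl.hand_in())"
```

```text
the job is handed in; nothing more can be done
None
```

The rotor is balanced and the job is handed in at about 26 s: each of the three kinds has its twins directly opposite across the hub, all six look fully down (moved pieces within about 1 mm of seated), and I did not move the rack's own tube or the dish.

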